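# Fit the gel comb into the casting tray

## Robot

A 7-joint arm with a two-finger parallel gripper is mounted at the origin on a cart in front of the work surface, level with it; the furniture and walls round the work are solid. World frame = base frame: x ahead of the robot, y to its left, z up, the work surface at z = 0. Lengths are in m, angles in rad, forces in N, time in s.
With the tool pointing down it reaches from about 0.4 to 0.925 m from the base axis. Payload 5.6 kg.
Tool frame: the origin (TCP) lies midway between the tips of the shut fingers; the grasp point (between the pads) lies 19 mm behind it; x points along the fingers, y is the direction in which the jaws open and shut, and the axes are right-handed (so a half turn about x gives the same grasp; the last joint's range is limited). The gripper opens to 85 mm and grips with 20 to 120 N. Pads are 22 mm wide; open, the fingers measure 114 mm over their backs; the gripper's body (76 mm by 85 mm) begins 54 mm behind the grasp point. The pads swing forward as they close: fully open they stand 13 mm farther back than shut.
Start: joints at [-1.31, 0.468, -0.012, 1.603, 0.006, 1.071, -0.056], TCP at [0.194, 0.62, 0.231] pointing down, gripper open.
Joint ranges: [-2.53, 2.53], [-0.31, 2.02], [-1.57, 1.55], [0.28, 2.44], [-1.29, 4.43], [0.15, 1.84], [-2.92, 2.92]. Speed limits (rad/s): [2.57, 2.57, 3.14, 3.14, 3.14, 3.14, 3.14].

## Interface

Orientations are given as a unit quaternion [w, x, y, z].
In Python, from rig import env, imaging gives the robot as it stands.
- The arm moves only by the tool apply_moves, never from a script. Its argument "deltas" is a list of rows, each a list of 2 entries, a list of its own where there are three numbers: the shift along the tool's x, y, z in m, then the turn, a rotation vector about the tool's x, y, z in units of 8 degrees (1.0 is 8 degrees). In form: [[[dx, dy, dz], [wx, wy, wz]], ...]. A call has 1 to 12 rows; each row is the pose to reach, as a shift and turn from the pose commanded when the call began, along the tool's axes at that moment; what a row does not reach only later rows make up. A row lasts 1/8 s, in which the tool goes at most 62.5 mm and 10.7 degrees, less where a joint would pass 70% of its speed; a pose out of reach is approached as far as the arm can. A call with a gripper value outside its range is refused whole. "claw" is the opening, from 0 (shut) to 1 (fully open), set as the call begins (left out, the last holds). The fingers move at their own pace and stop on an object; "squeeze" is the grip in N (left out, the last holds). Time passes only in rows, so rows that repeat a pose let the fingers close. It gives the time, the measured TCP pose, the force and the opening at its end, in the units of the state.
- env.observe(): the state, without advancing time (a new reading comes with each control period).
- imaging.capture(name): name is "side" or "top" or "wrist"; returns a dict with "frame" (384x512x3 uint8, red, green, blue), "z_map" (384x512 float32, m along the optical axis (not along the pixel's ray), 0 where there is no reading), "K" (3x3 intrinsics, pixels), "camera_from_world" (4x4, takes a point from world to camera coordinates); the wrist camera has in their place "mount" (4x4, takes a point from camera to tool coordinates, whose origin is the TCP and whose axes are the tool frame's). Camera axes: x right, y up, looking along -z (the intrinsics and any distortion apply to the point x, -y, -z); pixel columns grow to the right and rows downward; lengths in m; the calibration is good to about 2 mm. A picture is of the moment at which its call begins: read the wrist's pose just before it.
- env.finish_job(): hands the job in, once; it reports no verdict.
Trained networks look in a picture, given as the dict that the camera call returned (one of the last four; its "shot" number tells which), for a name from the list of things; names that differ only in an ending like _2 or _b are one class to them, and where a whole thing is asked for, a point or a joint stands for the part that bears it (a point fixed in the world has none). Each returns a list of dicts, best first, with "confidence" (0 to 1); they miss things now and then, are a little off and sometimes report something else, mostly with a low value. They report only what shows in the picture. A call takes as long as a camera call. They do not tell look-alikes from the thing itself.
- imaging.search_frame(picture, thing): "bbox" ([left, top, right, bottom] in pixels, round what is visible of it).
The state is a dict: "time_s": time; "joint_pos": joint angles; "joint_vel": joint speeds; "tau": joint torques, N m; "eef_pos": TCP position; "orientation": TCP orientation; "force": force on the tool from outside, world axes, zero at the start; "torque": the same for the moment, N m; "width": opening from 0.0 (shut) to 1.0 (fully open).
Only numpy, scipy, OpenCV 4.12 (cv2) and the standard library are available. Lean on these libraries where they do the work, as an engineer would, in place of code of your own. Each camera call takes 0.05 s, during which the arm holds its last target. There are 200 camera calls.

## Task

Take the wide gel comb, the one that reaches across the white casting tray, out of its stand and slide it upright, teeth down, into the pair of slots nearest the tray's end. Lower it until it rests on the bottoms of both slots before you let go, then take the hand away. Leave the small comb in its stand and do not disturb the other things on the bench.

Things in the scene. Friction and masses are not known exactly. Their poses are not given: they have to be found in the camera images.
- comb_wide: Wide gel comb, white, upright in a stand's groove. Plate 5 mm thick (x), 132 mm wide (y), z = 24 to 52 mm; below it six teeth down to z = 0, spanning 90 mm in y; on top a block grip 14 mm thick (x), 60 mm long (y), z = 52 to 78 mm, all centred: pinch it across the 14 mm. Origin: centre of the teeth's underside. Same after a half turn about z. About 60 g. Raise it over 22 mm to clear the groove.
- comb_small: The small gel comb, white, of the same make and grip, but its plate is only 84 mm wide and it has four teeth. It stands in the other stand and stays there. Origin: centre of the underside of the teeth; same axes.
- comb_seat (a point): Point on the wide comb, 24 mm above its origin: middle of the level of the undersides of the two plate ends (ears) that come to rest on the slot bottoms. Axes as the comb's.
- tray: White casting tray, fixed, 150 mm long (x), 120 mm wide (y), 60 mm high. Origin: centre of the underside, on the bench. Side walls 8 mm thick, inner faces 104 mm apart; end gates 34 mm high; floor 12 mm high. Two slot pairs, open at the top, through both side walls: at x = -45 mm (near the end that faces the robot) and x = +15 mm.
- slot_end (a point): Middle of the wanted slot pair (nearest the tray's end), on the centre line at slot-bottom height, 40 mm over the bench; axes as the tray's. Each slot is 8 mm wide (x), 20 mm deep, its mouth widening to 16 mm in the top 6 mm. Seated, the comb's plate spans both walls (y), its origin is 16 mm over the bench, ears 6 mm past each wall, teeth with 7 mm side play.
- slot_mid (a point): The same point of the other pair of slots, near the middle of the tray (not wanted).
- stand_a: Dark steel stand of the wide comb, fixed: block 48 mm (x) by 100 mm (y), 30 mm high, with an open-ended groove 8 mm wide along y, its floor 8 mm above the bench. Origin: centre of the underside. One stand is left of the tray, the other right, either way round.
- stand_b: The same stand, holding the small comb; fixed. Origin: centre of the underside.
- timer: White digital bench timer lying on its back, 72 x 66 x 18 mm, a bystander. Origin: centre of its underside.
- petri: Round petri dish, 61 mm wide, 15 mm high, a bystander. Origin: centre of its underside.
- tip_box: Box of pipette tips, 89 x 122 x 71 mm, behind the tray, a bystander. Origin: centre of its underside.
- beaker: Small glass beaker, 52 mm wide, 61 mm high, behind the tray, a bystander. Origin: centre of its underside.
- lying_tube: Sample tube lying on its side, 81 x 44 x 21 mm over all, far left, a bystander. Origin: centre of its underside.
- marker: Marker pen lying on its side, 130 mm long, 14 mm thick, far right, a bystander. Origin: centre of its underside.
There are look-alikes about, which are no part of the job. Leave any red look-alike of the comb_small alone.

How it is judged:
On the way:
1. the wide comb rests on the bottoms of the end slots while still held (x of comb_seat in the frame of slot_end between -0.004 and 0.004 m and y of comb_seat in the frame of slot_end between -0.009 and 0.009 m and angle between the y axis of comb_wide and the y axis of tray, either way round below 0.08 rad and angle between comb_wide's own z axis and vertical below 0.2 rad and z of comb_seat in the frame of slot_end between -0.004 and 0.004 m and contact force between the fingers and comb_wide above 0.5 N), for 0.1 s.
At the end, for the whole second after the job is handed in: The wide comb rests in the slots nearest the tray's end: ears within 3 mm of the slot bottoms, within 4 mm along the tray and 9 mm across, aligned within 0.08 rad, upright within 0.2 rad, at rest. The small comb is still in its stand (within 20 mm, raised under 5 mm) (x of comb_seat in the frame of slot_end between -0.004 and 0.004 m and y of comb_seat in the frame of slot_end between -0.009 and 0.009 m and angle between the y axis of comb_wide and the y axis of tray, either way round below 0.08 rad and angle between comb_wide's own z axis and vertical below 0.2 rad and z of comb_seat in the frame of slot_end between -0.004 and 0.003 m and linear speed of comb_wide below 0.02 m/s and horizontal distance between comb_small and stand_b below 0.02 m and height (world z) of comb_small below 0.013 m); the robot touches nothing.
It fails at once if the small comb is moved by more than 25 mm (distance of comb_small from where it was at the start of the episode above 0.025 m).
It fails at once if a bystander is moved by more than 40 mm (distance of any of timer, petri, tip_box, beaker, lying_tube, marker from where it was at the start of the episode above 0.04 m).
It also fails if it takes over 45 s, if anything falls off the work surface, if the arm or the gripper's body presses on something with over 40 N, if the wrist force passes 120 N, or if a joint passes its speed limit or range.

## Working session

There is one attempt and no reset: what is moved stays moved. The work goes in short steps, Python scripts to look and compute and a tool call to move; the robot and the scene stay as the last step left them, time stands still between calls to the robot, and variables do not carry over. Pictures are saved under pics/ and viewed, about 8 in all and at most 12, crops included, and the job is handed in when it is done.

Besides the shell and the picture viewer there is one more tool, called after "Request:" by a JSON object that holds its "op" and its "data". apply_moves: Moves the arm, as the interface text tells. Its arguments: {"type":"object","properties":{"deltas":{"type":"array"},"claw":{"type":"number"},"squeeze":{"type":"number"}},"required":["deltas"]}

```bash
mkdir -p pics; cat > h.py <<'E'
import numpy as np, cv2
from rig import env, imaging
def save(p,n): cv2.imwrite('pics/'+n+'.png', p['frame'][:,:,::-1])
def world(p,T=None):
    """HxWx3 world points (T: camera->world)"""
    z=p['z_map']; K=p['K']; v,u=np.indices(z.shape)
    c=np.stack([(u-K[0,2])/K[0,0]*z,-(v-K[1,2])/K[1,1]*z,-z],-1)
    if T is None: T=np.linalg.inv(p['camera_from_world'])
    return np.where(z[...,None]>0,c@T[:3,:3].T+T[:3,3],np.nan)
E
python3 - <<'E'
from h import *
s=env.observe(); print({k:np.round(v,3) for k,v in s.items()})
for n in('top','side'):
    p=imaging.capture(n); save(p,n+'1'); print(p.keys(),p['K'],np.round(np.linalg.inv(p['camera_from_world']),3))
    np.save(n+'.npy',world(p))
    for t in ('comb_wide','comb_small','tray','stand_a','tip_box','timer'):
        print(n,t,[(np.round(d['bbox']),round(d['confidence'],2)) for d in imaging.search_frame(p,t)][:4])
a,b=cv2.imread('pics/top1.png'),cv2.imread('pics/side1.png')
E
```

```text
{'time_s': np.float64(0.0), 'joint_pos': array([-1.31 ,  0.468, -0.012,  1.604,  0.006,  1.071, -0.056]), 'joint_vel': array([-0.   , -0.001,  0.002,  0.001, -0.   , -0.   , -0.   ]), 'tau': array([ 0.0000e+00, -5.3239e+01,  2.1000e-02, -2.5130e+01,  1.1000e-02,
        8.0000e-03,  0.0000e+00]), 'eef_pos': array([0.194, 0.62 , 0.23 ]), 'orientation': array([ 0.699,  0.106,  0.699, -0.108]), 'force': array([0.82 , 0.085, 0.415]), 'torque': array([-0.027, -0.021, -0.017]), 'width': np.float64(0.999)}
dict_keys(['frame', 'z_map', 'K', 'camera_from_world', 'shot']) [[397.07780336   0.         251.47810438]
 [  0.         397.07780336 196.85352383]
 [  0.           0.           1.        ]] [[ 7.000e-03  9.930e-01 -1.170e-01  4.300e-01]
 [-1.000e+00  7.000e-03  1.000e-03  5.800e-02]
 [ 2.000e-03  1.170e-01  9.930e-01  1.313e+00]
 [ 0.000e+00  0.000e+00  0.000e+00  1.000e+00]]
top comb_wide [(array([188., 116., 228., 152.]), 0.5), (array([157., 243., 192., 256.]), 0.44)]
top comb_small [(array([341., 138., 361., 159.]), 0.66), (array([302., 248., 324., 256.]), 0.51)]
top tray [(array([198
[... 260 characters left out ...]
.]), 0.47)]
dict_keys(['frame', 'z_map', 'K', 'camera_from_world', 'shot']) [[448.07956093   0.         260.33013191]
 [  0.         448.07956093 199.63932954]
 [  0.           0.           1.        ]] [[ 0.87   0.185 -0.457 -0.069]
 [-0.493  0.346 -0.798 -1.025]
 [ 0.01   0.92   0.393  0.612]
 [ 0.     0.     0.     1.   ]]
side comb_wide [(array([182., 176., 193., 206.]), 0.69), (array([200., 224., 229., 237.]), 0.46)]
side comb_small []
side tray [(array([228., 186., 275., 219.]), 0.73)]
side stand_a [(array([233., 250., 267., 275.]), 0.57), (array([180., 190., 195., 212.]), 0.48)]
side tip_box [(array([283., 169., 315., 193.]), 0.78)]
side timer [(array([198., 224., 230., 238.]), 0.71)]
```

```bash
python3 - <<'E'
import cv2
a=cv2.imread('pics/top1.png')[95:285,120:380]
cv2.imwrite('pics/top_c.png',cv2.resize(a,None,fx=3,fy=3,interpolation=cv2.INTER_CUBIC))
E
```

```text
(no output)
```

View pics/top_c.png

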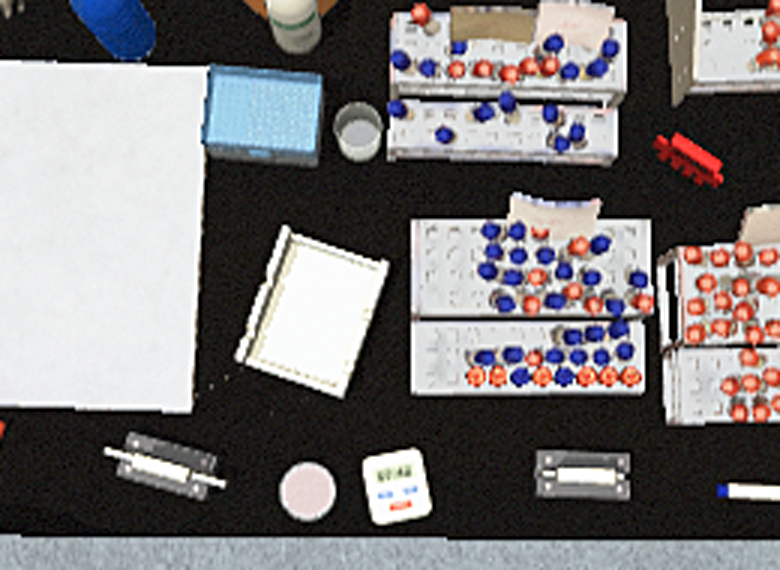

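View pics/side1.png

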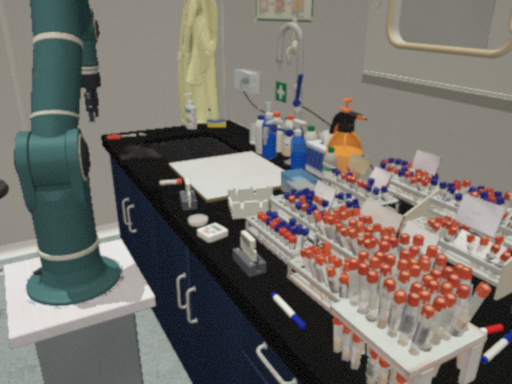

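Top crop: the candidates are:
- The left white comb at full pixel (175,250). Its plate overhangs the stand ends, so it is the wide one.
- The right white comb at (312,254). Its plate stays within the stand, so it is the small one.
- The red look-alike at (349,148).

The tray is at about (224,199), with its near end pointing down in the image. The side view shows the same layout. Next I fit poses from depth.

```bash
python3 - <<'E'
import numpy as np,cv2
W=np.load('top.npy')
def reg(n,v0,v1,u0,u1,lo,hi):
    q=W[v0:v1,u0:u1].reshape(-1,3); q=q[(q[:,2]>lo)&(q[:,2]<hi)]
    r=cv2.minAreaRect((q[:,:2]*1000).astype(np.float32)); print(n,len(q),np.round(q.mean(0),4),np.percentile(q[:,2],[5,50,95]).round(4),np.round(r[0],1),np.round(r[1],1),round(r[2],1))
reg('bench',230,240,220,240,-1,1)
reg('comb',235,265,150,198,.045,.15)
reg('grip',235,265,150,198,.075,.15)
reg('stand',235,265,150,198,.015,.045)
reg('small',240,265,295,335,.045,.15)
reg('tray',168,230,194,252,.015,.1)
reg('traytop',168,230,194,252,.05,.1)
reg('all',235,265,150,198,.01,.15)
E
python3 - <<'E'
from h import *
p=imaging.capture('wrist'); print(p['mount'].round(4),p['K'])
from scipy.spatial.transform import Rotation as R
q=env.observe()['orientation']; print(R.from_quat(np.r_[q[1:],q[0]]).as_matrix().round(3))
E
```

```text
bench 199 [ 0.4592  0.1278 -0.0009] [-0.0053 -0.0006  0.003 ] [459.3 127.9] [29.7 63. ] 0.4
comb 142 [0.4085 0.2935 0.0761] [0.056  0.0829 0.0879] [408.6 295.2] [129.9  14.8] 75.0
grip 93 [0.4087 0.295  0.0846] [0.0796 0.0847 0.0882] [408.9 296.4] [59.4 14.6] 75.0
stand 355 [0.4101 0.2977 0.0292] [0.024  0.0293 0.0337] [407.7 292.9] [124.3  48.3] 74.8
small 107 [ 0.4037 -0.139   0.0819] [0.0602 0.0841 0.0883] [ 403.3 -140.5] [81.2 14.7] 86.5
tray 592 [0.578  0.1476 0.0403] [0.0155 0.0376 0.0616] [574.4 144.6] [120.3 150.4] 71.2
traytop 232 [0.5766 0.1452 0.0585] [0.0532 0.0587 0.0629] [574.2 144.8] [120.3 150. ] 71.3
all 504 [0.4098 0.2962 0.0422] [0.024  0.0305 0.0867] [408.3 295.3] [129.9  48.3] 74.8
[[-6.000e-04  3.283e-01 -9.446e-01 -1.423e-01]
 [ 1.000e+00  6.000e-04 -5.000e-04 -1.300e-03]
 [ 4.000e-04 -9.446e-01 -3.283e-01 -8.630e-02]
 [ 0.000e+00  0.000e+00  0.000e+00  1.000e+00]] [[281.83665899   0.         250.55266892]
 [  0.         281.83665899 188.37176851]
 [  0.           0.           1.        ]]
[[ 0.     0.299  0.954]
 [ 0.     0.954 -0.299]
 [-1.     0.     0.   ]]
```

The wide comb measures 130 x 14.7 mm at (0.4086, 0.2955) with yaw about -15°. The tray is at (0.5744, 0.1446) with yaw about -18.8°. I'll hover over the comb and check with the wrist camera.

Request:
{"op": "apply_moves", "data": {"deltas": [[[0,-0.245,0.302],[10.95,0,0]],[[0,-0.245,0.302],[10.95,0,0]],[[0,-0.245,0.302],[10.95,0,0]],[[0,-0.245,0.302],[10.95,0,0]],[[0,-0.245,0.302],[10.95,0,0]],[[0,-0.245,0.302],[10.95,0,0]],[[0,-0.245,0.302],[10.95,0,0]],[[0,-0.245,0.302],[10.95,0,0]],[[0,-0.245,0.302],[10.95,0,0]],[[0,-0.245,0.302],[10.95,0,0]],[[0,-0.245,0.302],[10.95,0,0]],[[0,-0.245,0.302],[10.95,0,0]]], "claw": 0.5, "squeeze": 40}}

```text
time_s: 2.25
eef_pos: [0.4092, 0.2963, 0.2313]
orientation: [-0.431, -0.561, -0.431, 0.561]
force: [0.5, -0.7, 0.3]
width: 0.496
```

```bash
cat >> h.py <<'E'
from scipy.spatial.transform import Rotation as R
def tool():
    s=env.observe(); q=s['orientation']; T=np.eye(4)
    T[:3,:3]=R.from_quat(np.r_[q[1:],q[0]]).as_matrix(); T[:3,3]=s['eef_pos']; return T
def rect(n,W,lo,hi,c,rad):
    q=W.reshape(-1,3); q=q[(q[:,2]>lo)&(q[:,2]<hi)&(np.hypot(q[:,0]-c[0],q[:,1]-c[1])<rad)]
    r=cv2.minAreaRect((q[:,:2]*1000).astype(np.float32))
    print(n,len(q),'z',np.percentile(q[:,2],[5,50,95]).round(4),'c',np.round(r[0],1),'size',np.round(r[1],1),'ang',round(r[2],2),'mean',q.mean(0).round(4)); return q
E
python3 - <<'E'
from h import *
T=tool(); print(T.round(4), np.rad2deg(np.arctan2(T[1,1],T[0,1])))
p=imaging.capture('wrist'); save(p,'w1'); W=world(p,T@p['mount']); np.save('w1.npy',W)
c=(.4086,.2955)
rect('comb',W,.045,.11,c,.08); rect('grip',W,.08,.092,c,.08); rect('stand',W,.02,.04,c,.08);rect('bench',W,-.01,.01,c,.12)
E
```

```text
[[-0.      0.9662 -0.2577  0.4092]
 [-0.     -0.2577 -0.9662  0.2963]
 [-1.     -0.      0.      0.2313]
 [ 0.      0.      0.      1.    ]] -14.93404254936388
comb 1012 z [0.0588 0.0848 0.0864] c [405.1 295.8] size [131.5  14.4] ang 75.03 mean [0.4069 0.3019 0.0781]
grip 686 z [0.0835 0.0853 0.0865] c [405.2 296.3] size [58.8 14.2] ang 75.31 mean [0.406  0.2972 0.0853]
stand 2110 z [0.0282 0.0296 0.0309] c [406.4 299.8] size [99.1 48. ] ang 74.71 mean [0.4082 0.3053 0.0295]
bench 15239 z [-0.0017 -0.0004  0.0009] c [426.6 295.5] size [239.8 196.9] ang 89.98 mean [ 4.092e-01  3.024e-01 -3.000e-04]
```

View pics/w1.png

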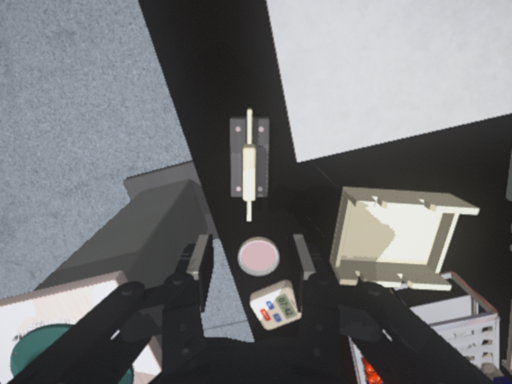

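The picture shows the wide comb at (249,170), with its plate ends sticking out past the stand, so the choice is confirmed. The tray is on the right at (400,240). I'll descend part way and measure again.

Request:
{"op": "apply_moves", "data": {"deltas": [[[0.05,-0.003,0.0013],[0,0,0]],[[0.1,-0.003,0.0013],[0,0,0]],[[0.11,-0.003,0.0013],[0,0,0]],[[0.11,-0.003,0.0013],[0,0,0]],[[0.11,-0.003,0.0013],[0,0,0]]]}}

```text
time_s: 2.92
eef_pos: [0.4073, 0.2965, 0.1231]
orientation: [0.43, 0.562, 0.431, -0.56]
force: [0.1, 0.6, 0.0]
width: 0.5
```

```bash
python3 - <<'E'
from h import *
W=np.load('w1.npy'); q=rect('tray1',W,.015,.075,(.574,.145),.1); rect('traytop1',W,.05,.075,(.574,.145),.1)
T=tool(); p=imaging.capture('wrist'); save(p,'w2'); W=world(p,T@p['mount']); np.save('w2.npy',W)
c=(.406,.2955)
q=rect('grip',W,.08,.09,c,.05); rect('comb',W,.045,.09,c,.08)
l=(q-T[:3,3])@T[:3,:3]; print(T[:3,3],'tool y,z range',np.percentile(l,[1,50,99],axis=0).round(4))
E
```

```text
tray1 5866 z [0.0178 0.0372 0.0599] c [570.8 143.6] size [121.8 151.1] ang 71.16 mean [0.5718 0.1428 0.0397]
traytop1 1857 z [0.0511 0.0588 0.0604] c [570.8 143.5] size [121.6 151.1] ang 71.11 mean [0.5744 0.1483 0.0573]
grip 1537 z [0.083  0.0853 0.0865] c [405.4 295.8] size [60.  14.8] ang 74.24 mean [0.4061 0.2981 0.0851]
comb 2159 z [0.059  0.0849 0.0864] c [405.4 295.6] size [131.9  15. ] ang 74.47 mean [0.4077 0.3037 0.0788]
[0.40733276 0.29646935 0.12305019] tool y,z range [[ 0.0361 -0.0086 -0.0283]
 [ 0.0377 -0.0019 -0.0021]
 [ 0.0425  0.0052  0.0293]]
```

Request:
{"op": "apply_moves", "data": {"deltas": [[[0.03,-0.0015,0.0005],[0,0,0]],[[0.055,-0.0015,0.0005],[0,0,0]],[[0.069,-0.0015,0.0005],[0,0,0]],[[0.069,-0.0015,0.0005],[0,0,0]],[[0.069,-0.0015,0.0005],[0,0,0]]]}}

```text
time_s: 3.6
eef_pos: [0.4052, 0.296, 0.0533]
orientation: [0.43, 0.562, 0.43, -0.56]
force: [0.6, 0.1, 0.1]
width: 0.499
```

Request:
{"op": "apply_moves", "data": {"deltas": [[[0,0,0],[0,0,0]],[[0,0,0],[0,0,0]],[[0,0,0],[0,0,0]],[[0,0,0],[0,0,0]],[[0,0,0],[0,0,0]],[[0,0,0],[0,0,0]]], "claw": 0, "squeeze": 40}}

```text
time_s: 4.35
eef_pos: [0.4052, 0.2959, 0.0531]
orientation: [0.43, 0.562, 0.43, -0.56]
force: [0.1, -0.6, 6.6]
width: 0.159
```

Opening is 13.5 mm with almost no side force, so the comb is held and centred. I'll lift it straight up, then move to a hover short of the slots, turned to the tray's angle.

Request:
{"op": "apply_moves", "data": {"deltas": [[[-0.02,0,0],[0,0,0]],[[-0.04,0,0],[0,0,0]],[[-0.07,0,0],[0,0,0]],[[-0.1,0,0],[0,0,0]],[[-0.117,0.02,0.02],[0,0,0]],[[-0.117,0.05,0.045],[0.24,0,0]],[[-0.117,0.08,0.075],[0.48,0,0]],[[-0.117,0.1045,0.098],[0.48,0,0]],[[-0.117,0.1045,0.098],[0.48,0,0]],[[-0.117,0.1045,0.098],[0.48,0,0]],[[-0.117,0.1045,0.098],[0.48,0,0]]]}}

```text
time_s: 5.72
eef_pos: [0.4793, 0.175, 0.1691]
orientation: [-0.412, -0.575, -0.412, 0.575]
force: [-0.3, -0.1, -0.7]
width: 0.162
```

```bash
python3 - <<'E'
from h import *
T=tool(); print(T.round(4), np.rad2deg(np.arctan2(T[1,1],T[0,1])))
p=imaging.capture('wrist'); save(p,'w3'); W=world(p,T@p['mount']); np.save('w3.npy',W)
q=rect('tray',W,.015,.068,(.571,.1436),.1); rect('top',W,.05,.068,(.571,.1436),.1)
E
```

```text
[[-6.000e-04  9.471e-01 -3.211e-01  4.793e-01]
 [ 3.000e-04 -3.211e-01 -9.471e-01  1.750e-01]
 [-1.000e+00 -7.000e-04 -0.000e+00  1.691e-01]
 [ 0.000e+00  0.000e+00  0.000e+00  1.000e+00]] -18.72829418090545
tray 7697 z [0.0189 0.0405 0.0602] c [571.1 143.5] size [120.9 150.7] ang 71.06 mean [0.5755 0.1349 0.0425]
top 3054 z [0.0521 0.0592 0.0606] c [571.2 143.4] size [120.8 150.6] ang 71.2 mean [0.5745 0.1447 0.0582]
```

View pics/w3.png

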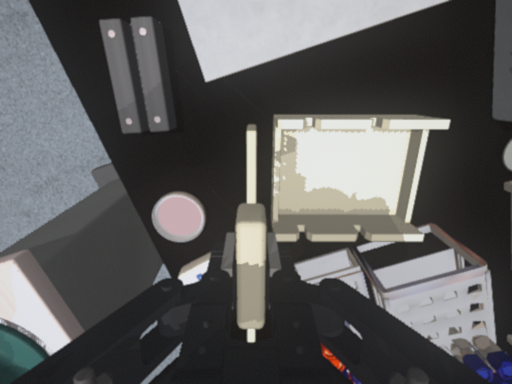

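The comb is held upright and its stand is empty. The slots show at (308,122) and (376,122) in the far wall; I want the left one. Next I measure the slot gaps and the comb's pose in the hand.

```bash
python3 - <<'E'
from h import *
W=np.load('w3.npy').reshape(-1,3); W=W[~np.isnan(W[:,0])]; T=tool()
a=np.deg2rad(-18.85); X=np.array([np.cos(a),np.sin(a)]); Y=np.array([-X[1],X[0]]); c=np.array([.5711,.1435])
d=W[:,:2]-c; t=np.c_[d@X,d@Y,W[:,2]]*1000
for s in(1,-1):
    w=t[(abs(t[:,1]*s-56)<3)&(t[:,2]>56.5)&(abs(t[:,0])<80)]; x=np.sort(w[:,0]); g=np.diff(x); i=np.argsort(-g)[:4]; print(s,len(x),[(x[k].round(1),x[k+1].round(1)) for k in sorted(i)], x[[0,-1]].round(1))
    w=t[(abs(t[:,1]*s-56)<3)&(t[:,2]>38)&(t[:,2]<52)&(abs(t[:,0]+45)<12)]; print(' inside',len(w), w[:,0].min().round(1) if len(w) else '',w[:,0].max().round(1) if len(w) else '')
    w=t[(abs(t[:,0])<70)&(t[:,1]*s>40)&(t[:,1]*s<70)&(t[:,2]>57)]; print(' wall y',np.percentile(w[:,1],[1,50,99]).round(1))
l=(W-T[:3,3])@T[:3,:3]*1000
# comb in hand: tool coords; grip top at x ~ -32, plate top at x~-6
for n,lo,hi in(('grip',-45,-25),('plate',-12,0)):
    m=l[(l[:,0]>lo)&(l[:,0]<hi)&(abs(l[:,1])<10)&(abs(l[:,2])<75)]
    if len(m): r=cv2.minAreaRect(m[:,1:].astype(np.float32)); print(n,len(m),np.median(m[:,0]).round(1),[np.round(v,1) for v in r])
m=l[(l[:,0]>-12)&(l[:,0]<25)&(abs(l[:,1])<10)&(l[:,2]>32)&(l[:,2]<75)]
print(np.polyfit(m[:,2],m[:,1],1).round(4), m[:,2].max().round(1), np.percentile(m[:,0],[1,50,99]).round(1))
print('slot in TCP frame (mm):',((np.r_[c-.045*X,.04]-T[:3,3])@T[:3,:3]*1000).round(2))
E
```

```text
1 1014 [(np.float64(-60.7), np.float64(-59.8)), (np.float64(-51.2), np.float64(-39.9)), (np.float64(8.6), np.float64(19.8)), (np.float64(53.9), np.float64(54.7))] [-75.1  75.4]
 inside 55 -46.4 -40.8
 wall y [52.5 56.2 60.2]
-1 659 [(np.float64(-51.2), np.float64(-40.3)), (np.float64(-40.3), np.float64(-39.3)), (np.float64(6.9), np.float64(8.0)), (np.float64(8.7), np.float64(19.7))] [-72.9  75. ]
 inside 43 -47.8 -41.0
 wall y [-60.1 -55.1 -51.3]
grip 4012 -32.3 [array([-0. , -0.2]), array([20. , 60.1]), np.float64(0.3)]
plate 932 -6.4 [array([ 1.8, -0.1]), array([131.4,  17.1]), np.float64(87.4)]
[ 0.0023 -1.7465] 65.7 [-7.4 -6.4 -5.3]
slot in TCP frame (mm): [129.13  51.95   0.23]
```

```bash
python3 - <<'E'
from h import *
T=tool(); W=np.load('w3.npy'); f=cv2.imread('pics/w3.png').astype(int)
l=(W-T[:3,3])@T[:3,:3]*1000
for v in(135,145,155,165,175,185,195,215,225,240,260,290,310):
    r=l[v]; lim=(-12,0) if v<202 else (-40,-25)
    k=[u for u in range(225,278) if lim[0]<r[u,0]<lim[1]]
    b=f[v,230:275].sum(1); 
    if k: print(v,k[0],k[-1],'y',r[k[0],1].round(1),r[k[-1],1].round(1),'mid',((r[k[0],1]+r[k[-1],1])/2).round(2),'z',r[k[0],2].round(0),'x',r[k[0],0].round(1), 'colour edges',230+np.where(b>450)[0][[0,-1]] if (b>450).any() else '')
E
```

```text
135 246 256 y -3.7 1.1 mid -1.34 z -63.0 x -6.5 colour edges [247 255]
145 246 256 y -3.8 1.1 mid -1.35 z -58.0 x -5.0 colour edges [247 255]
155 246 256 y -3.8 1.1 mid -1.35 z -53.0 x -5.4 colour edges [247 255]
165 246 255 y -3.9 0.6 mid -1.6 z -48.0 x -4.7 colour edges [247 274]
175 247 255 y -3.4 0.7 mid -1.34 z -43.0 x -6.3 colour edges [247 274]
185 247 255 y -3.4 0.7 mid -1.35 z -38.0 x -5.3 colour edges [247 274]
195 247 255 y -3.4 0.7 mid -1.33 z -33.0 x -7.1 colour edges [247 274]
225 235 266 y -8.5 5.3 mid -1.58 z -27.0 x -28.8 colour edges [236 264]
240 235 266 y -8.6 5.6 mid -1.48 z -20.0 x -29.9 colour edges [237 264]
260 225 277 y -13.3 10.6 mid -1.34 z -10.0 x -30.6 colour edges [237 263]
290 232 269 y -9.9 6.7 mid -1.61 z 1.0 x -37.3 colour edges [244 256]
310 237 264 y -8.2 5.1 mid -1.55 z 18.0 x -31.2 colour edges
```

Seen by the same camera, the held comb reads y = -1.4 mm and the slot reads +51.6 mm, so I need to shift 53 mm along tool y. I'll move over the slot, lower part way and re-measure.

Request:
{"op": "apply_moves", "data": {"deltas": [[[0,0.03,0],[0,0,0]],[[0,0.053,0],[0.01,0,0]],[[0.03,0.053,0],[0.01,0,0]],[[0.06,0.053,0],[0.01,0,0]],[[0.06,0.053,0],[0.01,0,0]],[[0.06,0.053,0],[0.01,0,0]],[[0.06,0.053,0],[0.01,0,0]]]}}

```text
time_s: 6.65
eef_pos: [0.5311, 0.1572, 0.1106]
orientation: [0.411, 0.576, 0.411, -0.574]
force: [0.1, 0.2, 0.3]
width: 0.155
```

```bash
python3 - <<'E'
from h import *
T=tool(); p=imaging.capture('wrist'); save(p,'w4'); W=world(p,T@p['mount']); l=(W-T[:3,3])@T[:3,:3]*1000; np.save('w4l.npy',l)
print(T[:3,3].round(4), np.rad2deg(np.arctan2(T[1,1],T[0,1])).round(2), 'walltop tool x',((T[2,3]-.06)*1000).round(1), env.observe()['force'].round(1))
for s,z0 in((1,56),(-1,-56)):
    m=l[(abs(l[...,2]-z0)<3)&(abs(l[...,0]-(T[2,3]-.06)*1000)<3.5)&(abs(l[...,1])<40)]
    y=np.sort(m[:,1]); 
    if len(y)>2: g=np.diff(y); i=g.argmax(); print('wall z',z0,len(y),'gap',y[i].round(1),y[i+1].round(1),'mid',((y[i]+y[i+1])/2).round(2))
for z0 in(-62,-56,-45,-36):
    m=l[(abs(l[...,2]-z0)<3)&(l[...,0]>-12)&(l[...,0]<0)&(abs(l[...,1])<10)]
    if len(m): print('ear',z0,len(m),m[:,1].min().round(2),m[:,1].max().round(2),((m[:,1].min()+m[:,1].max())/2).round(2))
E
```

```text
[0.5311 0.1572 0.1106] -18.91 walltop tool x 50.6 [ 0.1  0.2 -1.1]
wall z 56 25 gap 35.9 36.9 mid 36.39
wall z -56 795 gap -8.7 3.0 mid -2.88
ear -62 139 -3.69 1.24 -1.22
ear -56 134 -3.7 1.26 -1.22
ear -45 114 -3.76 0.79 -1.49
ear -36 96 -3.29 0.84 -1.23
```

View pics/w4.png

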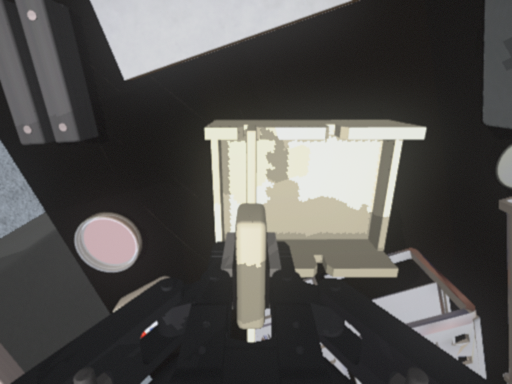

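The picture shows the comb above the end slots at (245,130). The slot mid reads -2.9 mm and the ear -1.3 mm, so I need about -1.6 mm. I'll correct that and lower gently.

Request:
{"op": "apply_moves", "data": {"deltas": [[[0,-0.0016,0],[0,0,0]],[[0.01,-0.0016,0],[0,0,0]],[[0.02,-0.0016,0],[0,0,0]],[[0.026,-0.0016,0],[0,0,0]],[[0.026,-0.0016,0],[0,0,0]],[[0.026,-0.0016,0],[0,0,0]]]}}

```text
time_s: 7.45
eef_pos: [0.5289, 0.1571, 0.0833]
orientation: [0.411, 0.575, 0.411, -0.575]
force: [0.1, -0.4, -0.5]
width: 0.159
```

```bash
python3 - <<'E'
from h import *
T=tool(); p=imaging.capture('wrist'); save(p,'w5'); W=world(p,T@p['mount'])
a=np.deg2rad(-18.85); X=np.array([np.cos(a),np.sin(a)]); c=np.array([.5711,.1435])
print(T[:3,3].round(4), np.rad2deg(np.arctan2(T[1,1],T[0,1])).round(2), env.observe()['force'].round(1))
print('slot(raw cam) in TCP',((np.r_[c-.0454*X,.04]-T[:3,3])@T[:3,:3]*1000).round(2), '-> want y -1.35')
cv2.imwrite('pics/w5c.png',cv2.resize(p['frame'][90:290,180:380,::-1],None,fx=3,fy=3,interpolation=cv2.INTER_CUBIC))
E
```

```text
[0.5289 0.1571 0.0833] -18.94 [-0.6  0.2 -0.8]
slot(raw cam) in TCP [43.3  -1.09 -0.79] -> want y -1.35
```

View pics/w5c.png

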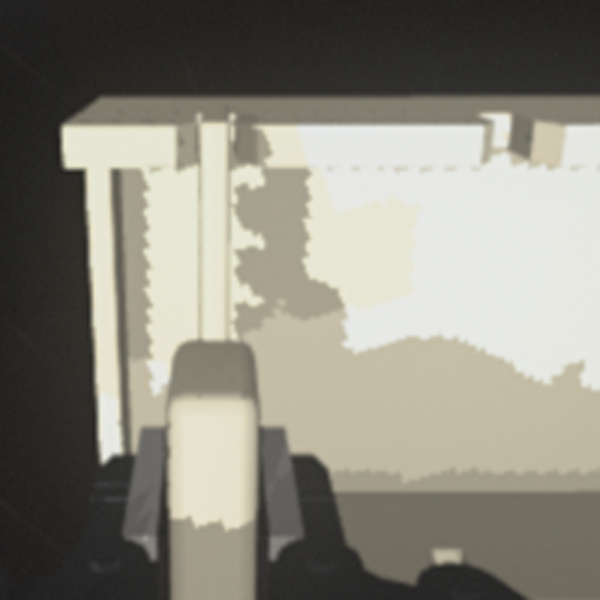

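The plate (columns 200-232) sits in the middle of the slot mouth (about 175-265), so I'll lower it to the bottom.

Request:
{"op": "apply_moves", "data": {"deltas": [[[0.006,0,-0.0005],[0,0,0]],[[0.012,0,-0.0005],[0,0,0]],[[0.016,0,-0.0005],[0,0,0]],[[0.019,0,-0.0005],[0,0,0]],[[0.0205,0,-0.0005],[0,0,0]],[[0.0205,0,-0.0005],[0,0,0]],[[0.0205,0,-0.0005],[0,0,0]]]}}

```text
time_s: 8.38
eef_pos: [0.529, 0.1577, 0.0629]
orientation: [0.411, 0.576, 0.411, -0.575]
force: [0.4, -1.0, -0.6]
width: 0.156
```

Request:
{"op": "apply_moves", "data": {"deltas": [[[0.001,0,0],[0,0,0]],[[0.002,0,0],[0,0,0]],[[0.002,0,0],[0,0,0]],[[0.002,0,0],[0,0,0]]]}}

```text
time_s: 8.88
eef_pos: [0.529, 0.1577, 0.0611]
orientation: [0.411, 0.576, 0.411, -0.575]
force: [-1.0, 0.0, 4.6]
width: 0.158
```

Contact appears at 4.6 N with TCP z = 0.0611, which puts the seat at 0.040 as expected. I'll press slightly to seat both ears, hold, then release.

Request:
{"op": "apply_moves", "data": {"deltas": [[[0.0007,0,0],[0,0,0]],[[0.0007,0,0],[0,0,0]],[[0.0007,0,0],[0,0,0]],[[0.0007,0,0],[0,0,0]]]}}

```text
time_s: 9.38
eef_pos: [0.5291, 0.1577, 0.061]
orientation: [0.411, 0.576, 0.411, -0.575]
force: [-1.7, -0.6, 10.0]
width: 0.161
```

```bash
python3 - <<'E'
from h import *
T=tool(); p=imaging.capture('wrist'); W=world(p,T@p['mount']); l=(W-T[:3,3])@T[:3,:3]*1000
for n,a,b in(('ear',-66,-52),('plate',-50,-33)):
    m=l[(l[...,2]>a)&(l[...,2]<b)&(l[...,0]<3)&(l[...,0]>-14)&(abs(l[...,1])<12)]; print(n,len(m),np.median(m,0).round(2),'world z top',(T[2,3]-np.median(m[:,0])/1000).round(4),'want .068')
E
```

```text
ear 625 [  0.27  -0.75 -57.71] world z top 0.0608 want .068
plate 318 [ -6.38  -1.72 -41.66] world z top 0.0674 want .068
```

Plate top is at 0.0674 against 0.068 expected, so it is seated. Releasing and withdrawing.

Request:
{"op": "apply_moves", "data": {"deltas": [[[-0.001,0,0],[0,0,0]],[[-0.001,0,0],[0,0,0]],[[-0.001,0,0],[0,0,0]],[[-0.001,0,0],[0,0,0]],[[-0.001,0,0],[0,0,0]]], "claw": 0.4}}

```text
time_s: 10.05
eef_pos: [0.5289, 0.1576, 0.061]
orientation: [-0.411, -0.575, -0.411, 0.575]
force: [0.2, 0.2, -0.1]
width: 0.399
```

Request:
{"op": "apply_moves", "data": {"deltas": [[[-0.02,0,0],[0,0,0]],[[-0.05,0,0],[0,0,0]],[[-0.09,0,0],[0,0,0]],[[-0.13,0,0],[0,0,0]],[[-0.13,-0.05,0],[0,0,0]],[[-0.13,-0.08,0],[0,0,0]],[[-0.13,-0.08,0],[0,0,0]],[[-0.13,-0.08,0],[0,0,0]]]}}

```text
time_s: 11.05
eef_pos: [0.454, 0.1835, 0.1914]
orientation: [0.411, 0.576, 0.411, -0.575]
force: [-0.8, 0.2, 0.7]
width: 0.397
```

```bash
python3 - <<'E'
from h import *
T=tool(); p=imaging.capture('wrist'); save(p,'w6'); W=world(p,T@p['mount'])
rect('tray',W,.015,.062,(.571,.1436),.1)
rect('comb',W,.0645,.11,(.5282,.158),.075); rect('grip',W,.088,.11,(.5282,.158),.075)
p=imaging.capture('top'); W=world(p); rect('small',W,.045,.12,(.4033,-.1405),.06)
rect('combtop',W,.068,.12,(.532,.159),.075)
E
```

```text
tray 7303 z [0.0182 0.0424 0.0602] c [571.1 143.9] size [130.2 150.7] ang 71.19 mean [0.5712 0.1394 0.0424]
comb 1703 z [0.0668 0.0919 0.0943] c [526.6 157.8] size [131.6  14.8] ang 71.29 mean [0.5269 0.1635 0.0849]
grip 998 z [0.09   0.0933 0.0945] c [526.9 158.7] size [59.1 14.8] ang 71.29 mean [0.5268 0.1605 0.093 ]
small 108 z [0.0598 0.0841 0.0885] c [ 403.4 -140.1] size [83.6 14.7] ang 86.46 mean [ 0.4037 -0.1387  0.0815]
combtop 99 z [0.0692 0.092  0.0966] c [529.8 156.2] size [103.5  15.1] ang 70.96 mean [0.5293 0.1547 0.0891]
```

View pics/w6.png

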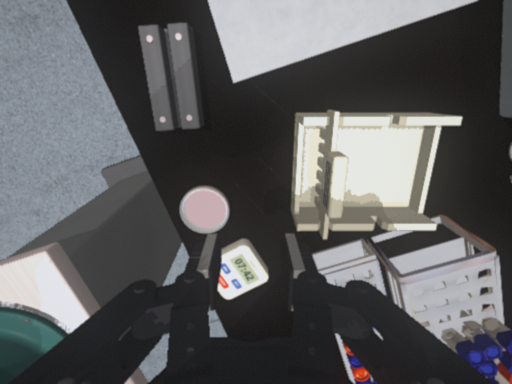

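The picture shows the comb seated upright across the end slots at (330,170), with nothing else disturbed. Its grip top is at 0.0933 m against 0.094 m expected. Handing in.

```bash
python3 -c "
from h import *
print(env.finish_job())"
```

```text
the job is handed in; nothing more can be done
None
```

The wide comb is in the pair of slots nearest the tray's end, and I handed the job in about 11 s into the 45 s limit. I lowered it until the slot bottoms pushed back with 5–10 N while it was still gripped. Then I opened the fingers and drew the hand clear.

**Last checks:**
- **Position:** the comb sits about 1.5 mm off the slot centre along the tray (4 mm allowed) and within about 1 mm across (9 mm allowed).
- **Height and angle:** the grip top is at 0.0933 m against 0.094 m expected when seated, and the comb is within about 0.2° of the tray.
- **Small comb:** it still stands in its stand and did not move in the top camera beyond measuring error. The bystanders in the last wrist view looked undisturbed; I did not measure them.

**Disagreement:** the top and wrist cameras differed by about 3.5 mm in x. I therefore aligned the comb to the slot within the wrist view alone.

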